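Fetch a dropped bangle from under the bench shelf

TASK

A silver bangle has rolled under the low clear shelf. Take the red-handled flat hook probe, reach in under the shelf, and use the probe, not the fingers, to drag the bangle out onto the open bench well clear of the shelf; then lay the probe back flat where it was, turned as it was, and set the bangle down flat in the middle of the green round pad. Do not bump the shelf or the light bar above its front, and leave everything else where it stands.

Things in the scene. Friction and masses are not known exactly. Their poses are not given: they have to be found in the camera images.
- shelf: Low fixed shelf of clear acrylic, 380 mm (its x) by 280 mm (its y), open at the front, its +y side. Origin on the bench at the middle of the front edge; +y points out of the front, -y in under the shelf, z up. Board underside 47 mm, top 59 mm above the bench at the front edge. Posts 16 mm square stand in the four corners (opening 348 mm wide).
- light_bar (a point): Centre of the aluminium light bar fixed above the shelf's front edge, along the shelf's x over its full 380 mm. 64 mm deep (from 14 mm behind to 50 mm in front of the front edge), underside 158 mm, top 180 mm above the bench, on 12 mm uprights at both ends. An upright gripper at the mouth of the gap runs into it: lean the tool back towards the shelf's +y there
- probe_grip (a point): Flat steel hook probe with a red handle, 0.18 kg, flat on the bench. Point: centre of the grip, 60 mm above the bench; axes are the probe's, z up when flat. The heel (where handle meets blade, underside) is 40 mm along -y and 60 mm down. The handle rises from the heel towards +y, leaning 35 degrees from vertical; 20 mm wide (x), 18 mm the other way; red from 31 to 101 mm along it, this point at 70
- probe_tip (a point): Middle of the foot at the blade's end, half-way up (2.5 mm above the bench when flat): from the heel 27 mm along the probe's +x and 163 mm along -y. Axes as for probe_grip. The foot is flat, 14 mm wide, 5 mm thick, and turns off the blade to +x, reaching 54 mm from the blade's centre line (45 mm from its edge); its inner edge is 156 mm from the heel.
- probe_blade (a point): Middle of the probe's flat blade, half-way up its thickness. Axes as for probe_grip. The blade is 18 mm wide, 5 mm thick and runs from the heel 170 mm along the probe's -y; this point is 85 mm from the heel.
- bangle_mid (a point): Bright silver bangle, a plain round ring lying flat: outer diameter 60, inner 50, height 18 mm, 0.06 kg. Point at its centre, half-way up (9 mm above the bench); z is the ring's axis. It starts flat on the bench under the shelf, its centre 45 to 90 mm behind the front edge.
- pad_top (a point): Green round pad fixed on the bench, diameter 110 mm, 8 mm thick; point at the centre of its top face.
- wood_block_mid (a point): Pale wooden block 50 x 60 x 28 mm on the bench under the shelf, towards its back; its centre. Bystander.
- wash_bottle: White bottle, diameter 52, height 130 mm, on top of the shelf; centre of its underside. Bystander.
- resin_jar: Amber jar, diameter 60, height 70 mm, on top of the shelf; centre of its underside. Bystander.
- steel_block: Bright steel bench block 65 x 65 x 20 mm on the bench; centre of its underside. Bystander.
- mandrel: Upright tapered steel mandrel on a round base, base diameter 48, height 150 mm; centre of its underside. Bystander.
- wax_tin: Blue round tin, diameter 60, height 22 mm, on the open bench; centre of its underside. Bystander.
- v_block: Pale wooden filing block with a groove, 90 x 100 x 45 mm; centre of its underside. Bystander.
There are look-alikes about, which are no part of the job. Leave any purple look-alike of the part that bears probe_grip alone.

How it is judged:
By the outcome, as a careful person would: the job done as asked, in the order asked, and still so for the second after the job is handed in, with the robot touching nothing.
It also fails if it takes over 66 s, if anything falls off the work surface, if the arm or the gripper's body presses on something with over 40 N, if the wrist force passes 120 N, or if a joint passes its speed limit or range.

ROBOT

A 6-joint arm with a two-finger parallel gripper is mounted at the origin on the work surface. World frame = base frame: x ahead of the robot, y to its left, z up, the work surface at z = 0. Lengths are in m, angles in rad, forces in N, time in s.
With the tool pointing down it reaches from about 0.375 to 0.825 m from the base axis. Payload 5.5 kg.
Tool frame: the origin (TCP) lies at the very end of the fingers, on their centre line; the grasp point (between the pads) lies 19 mm behind it; z points along the fingers, y is the line along which they close (so a half turn about z gives the same grasp; the last joint's range is limited). The gripper opens to 85 mm and grips with 20 to 120 N. Pads are 22 mm wide; open, the fingers measure 114 mm over their backs; the gripper's body (76 mm by 85 mm) begins 54 mm behind the grasp point. The pads swing forward as they close: fully open they stand 13 mm farther back than shut.
Start: joints at [-1.255, 0.314, -0.047, 1.21, 0, 1.571], TCP at [0.186, -0.57, 0.231] pointing down, gripper open.
Joint ranges: [-2.67, 2.67], [-0.69, 1.73], [-1.03, 1.25], [-2.08, 2.16], [-1.42, 1.45], [-3.14, 3.14]. Speed limits (rad/s): [2.39, 2.39, 3.01, 3.14, 3.14, 3.14].

INTERFACE

Orientations are given as [roll, pitch, yaw] about the fixed x, y, z axes, in that order (R = Rz(yaw) Ry(pitch) Rx(roll)).
In Python, from bench import state, camera, calibration, sign_off gives the robot as it stands.
- The arm moves only by the tool apply_moves, never from a script. Its argument "series" is text: rows parted by semicolons, each of 7 numbers parted by spaces: the shift along the tool's x, y, z in m, then the turn, a rotation vector about the tool's x, y, z in rad, then the closure, from -1 (fully open) to 1 (shut). A call has 1 to 12 rows; each row shifts and turns the commanded pose from where the row before left it, along the tool's axes as they then stand; what a row does not reach is not made up. A row lasts 1/8 s, in which the tool goes at most 62.5 mm and 10.7 degrees, less where a joint would pass 70% of its speed; a pose out of reach is approached as far as the arm can. A call with a gripper value outside its range is refused whole. The fingers move at their own pace and stop on an object; the grip force is fixed at half the most. Time passes only in rows, so rows that do not move let the fingers close. It gives the time, the measured TCP pose, the force, the opening and the grip force at its end, in the units of the state.
- state(): the state, without advancing time (a new reading comes with each control period).
- camera(name): name is "scene" or "side" or "wrist"; returns the picture (384x512x3 uint8, blue, green, red); there is no depth.
- calibration(name): a dict with "mtx" (3x3 intrinsics, pixels), "T" (4x4, takes a point from camera to world coordinates). Camera axes: x right, y down, z forward; pixel columns grow to the right and rows downward; lengths in m; the calibration is good to about 2 mm. A picture is of the moment at which its call begins: read the wrist's pose just before it. calibration takes no time and is no camera call; for the wrist camera it gives the pose at the moment of the call.
- sign_off(): hands the job in; it is judged then, once.
The state is a dict: "time": time; "qpos": joint angles; "joint_vel": joint speeds; "joint_torque": joint torques, N m; "tool_pos": TCP position; "eef_rot": TCP orientation; "ft_force": force on the tool from outside, world axes, zero at the start; "torque": the same for the moment, N m; "grip_width": finger opening in m; "finger_force": force on a finger pad.
Only numpy, scipy, OpenCV 4.12 (cv2) and the standard library are available. Lean on these libraries where they do the work, as an engineer would, in place of code of your own. Each camera call takes 0.05 s, during which the arm holds its last target. There are 200 camera calls.

## Working session

There is one attempt and no reset: what is moved stays moved. The work goes in short steps, Python scripts to look and compute and a tool call to move; the robot and the scene stay as the last step left them, time stands still between calls to the robot, and variables do not carry over. Pictures are saved under pics/ and viewed, at most 14 in all, crops included, and the job is handed in when it is done.

Besides the shell and the picture viewer there is one more tool, called after "Call:" as name(argument=value, ...) on one line, values as JSON. apply_moves: Moves the arm, as the interface text tells. Its arguments: {"type":"object","properties":{"series":{"type":"string"}},"required":["series"]}

```bash
mkdir -p pics; ls; python3 - <<'E'
from bench import *
import cv2,numpy as np
np.set_printoptions(precision=4,suppress=True)
print(state())
for n in("scene","side"):
    cv2.imwrite(f"pics/{n}0.png",camera(n)); c=calibration(n); print(n,c["mtx"],c["T"])
E
```

```text
pics
{'time': 0.0, 'qpos': array([-1.255 ,  0.3142, -0.0481,  1.2102,  0.    ,  1.5708]), 'joint_vel': array([ 0.0006,  0.0008, -0.0006, -0.0002,  0.0005, -0.0019]), 'joint_torque': array([ -0.0018, -53.9588,  33.9749,   0.0192,  -0.0001,  -0.    ]), 'tool_pos': array([ 0.1862, -0.5698,  0.2304]), 'eef_rot': array([-3.1399, -0.    ,  0.3158]), 'ft_force': array([-0.2673, -0.1142, -0.3512]), 'torque': array([-0.0101,  0.0154, -0.0057]), 'finger_force': 0.0, 'grip_width': 0.08555820072266355}
scene [[449.201    0.     245.0208]
 [  0.     449.201  186.3489]
 [  0.       0.       1.    ]] [[ 0.7817  0.4527 -0.429   1.1468]
 [ 0.6233 -0.5441  0.5616 -0.7366]
 [ 0.0208 -0.7064 -0.7075  1.1317]
 [ 0.      0.      0.      1.    ]]
side [[497.7726   0.     266.368 ]
 [  0.     497.7726 197.123 ]
 [  0.       0.       1.    ]] [[-0.9886 -0.0892  0.1209  0.3571]
 [-0.1502  0.5672 -0.8098  1.3811]
 [ 0.0037 -0.8187 -0.5741  1.0595]
 [ 0.      0.      0.      1.    ]]
```

View pics/scene0.png

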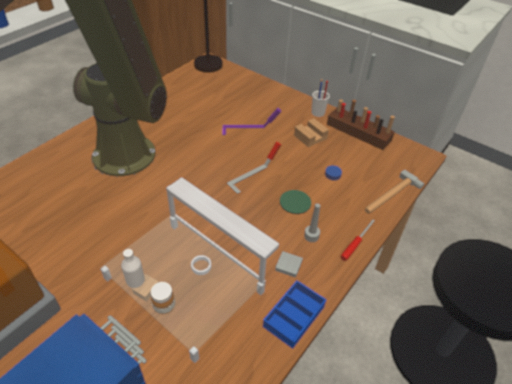

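View pics/side0.png

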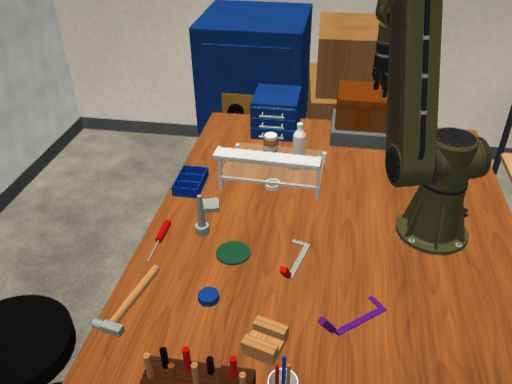

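The scene view shows the bangle at (201,264) under the shelf, the probe with its red end at (275,152) and foot near (232,187), and the pad at (295,202). In the side view the bangle is at (272,184), the pad at (233,253) and the red end at (286,271). I'll enlarge crops to pick exact pixels.

```bash
cat > h.py <<'E'
import cv2,numpy as np
from bench import *
np.set_printoptions(precision=4,suppress=True)
def ray(n,uv,c=None):
    c=c or calibration(n); d=c["T"][:3,:3]@np.linalg.inv(c["mtx"])@[*uv,1]
    return c["T"][:3,3],d
def plane(n,uv,z,c=None):
    o,d=ray(n,uv,c); return o+d*(z-o[2])/d[2]
def proj(n,p,c=None):
    c=c or calibration(n); q=c["mtx"]@(c["T"][:3,:3].T@(np.array(p)-c["T"][:3,3])); return q[:2]/q[2]
def two(a,b):
    A=[];B=[]
    for o,d in (ray("scene",a),ray("side",b)):
        d=d/np.linalg.norm(d);P=np.eye(3)-np.outer(d,d);A.append(P);B.append(P@o)
    return np.linalg.lstsq(np.vstack(A),np.hstack(B),rcond=None)[0]
def blobs(im,lo,hi,amin=15):
    m=cv2.inRange(cv2.cvtColor(im,cv2.COLOR_BGR2HSV),lo,hi)
    n,_,s,c=cv2.connectedComponentsWithStats(m)
    return [(c[i].round(1),s[i,4]) for i in range(1,n) if s[i,4]>=amin]
E
python3 - <<'E'
from h import *
for n,(x0,x1,y0,y1) in dict(scene=(155,325,135,325),side=(170,340,140,290)).items():
    im=cv2.imread(f"pics/{n}0.png"); f=3.1 if n=="scene" else 4
    cv2.imwrite(f"pics/{n}c.png",cv2.resize(im[y0:y1,x0:x1],None,fx=f,fy=f,interpolation=cv2.INTER_CUBIC))
    for nm,lo,hi,z in (("red",(0,180,90),(6,255,255),.06),("red2",(174,180,90),(180,255,255),.06),("green",(60,80,30),(95,255,255),.008)):
        for c,a in blobs(im,lo,hi): print(n,nm,c,a,plane(n,c,z))
E
```

```text
scene red [273.9 150. ] 88 [0.4609 0.3297 0.06  ]
scene red [351.  247.7] 192 [0.9017 0.1142 0.06  ]
side red [162.9 230.3] 171 [0.8659 0.205  0.06  ]
side red [284.6 271.6] 86 [0.4595 0.333  0.06  ]
side red [186.3 358.7] 171 [0.6555 0.6659 0.06  ]
side red [233.  366.8] 154 [0.5407 0.671  0.06  ]
side red [276.4 373.5] 52 [0.4373 0.6735 0.06  ]
side green [232.7 252.6] 601 [0.638  0.2179 0.008 ]
```

View pics/scenec.png

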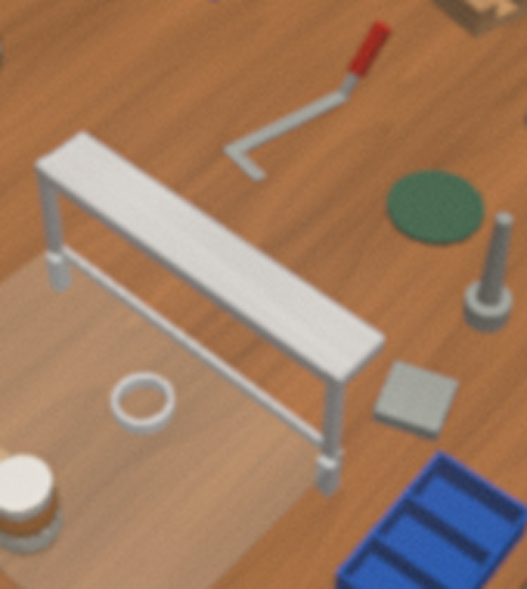

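View pics/sidec.png

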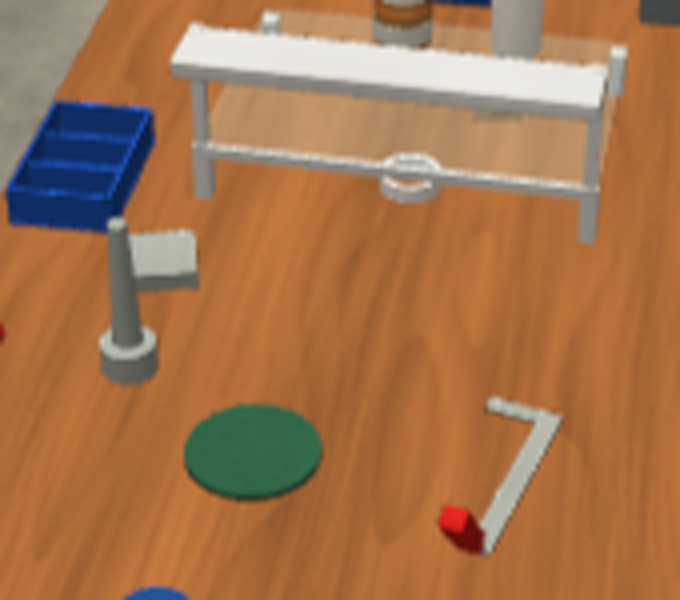

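The crops show the shelf bar's top corners, the post feet, the bangle as an ellipse at crop (143,402), and the probe's heel, corner and foot. I'll triangulate these.

```bash
python3 - <<'E'
from h import *
S=lambda x,y:(155+x/3.1-.3,135+y/3.1-.3)
D=lambda x,y:(170+x/4-.4,140+y/4-.4)
for nm,a,b,z in (("heel",(344,96),(487,550),.003),("corner",(226,150),(561,415),.005),("footend",(262,177),(488,403),.005),
  ("postL(robot)",(60,290),(588,240),0),("postR",(327,493),(205,197),0),("barFrontRobot",(82,132),None,.18),("barFrontFar",(384,338),None,.18),("barBackRobot",(37,165),None,.18),("barBackFar",(338,378),None,.18),
  ("bangle",(143,402),(410,178),.009),("pad",(436,207),(253,450),.008),("mandrel",(487,312),(129,365),0),("steel",(416,398),(165,262),.01)):
    print(nm,plane("scene",S(*a),z),plane("side",D(*b),z) if b else "", two(S(*a),D(*b)) if b else "")
for a,b in (((82,132),(605,103)),((384,338),(172,68))): print(two(S(*a),D(*b)))
E
```

```text
heel [0.4537 0.2938 0.003 ] [0.4424 0.2937 0.003 ] [0.4471 0.295  0.0012]
corner [0.4056 0.1309 0.005 ] [0.3997 0.1314 0.005 ] [0.402  0.1317 0.0038]
footend [0.4648 0.1237 0.005 ] [0.4602 0.1255 0.005 ] [0.4619 0.1248 0.0034]
postL(robot) [ 0.4033 -0.1357  0.    ] [ 0.3951 -0.1262  0.    ] [ 0.3971 -0.1327 -0.0059]
postR [ 0.7663 -0.1517  0.    ] [ 0.7591 -0.1404  0.    ] [ 0.7628 -0.1488 -0.0064]
barFrontRobot [ 0.396 -0.075  0.18 ]  
barFrontFar [ 0.7729 -0.0927  0.18  ]  
barBackRobot [ 0.3949 -0.1352  0.18  ]  
barBackFar [ 0.7676 -0.1514  0.18  ]  
bangle [ 0.5704 -0.1892  0.009 ] [ 0.5697 -0.1895  0.009 ] [ 0.57   -0.1892  0.009 ]
pad [0.644  0.2086 0.008 ] [0.638  0.2155 0.008 ] [0.6406 0.2117 0.0039]
mandrel [0.7653 0.125  0.    ] [0.7657 0.1169 0.    ] [0.7654 0.1218 0.0037]
steel [ 0.773  -0.0176  0.01  ] [ 0.7674 -0.0188  0.01  ] [ 0.7701 -0.0181  0.0095]
[ 0.3907 -0.0735  0.178 ]
[ 0.7687 -0.087   0.1712]
```

Call:
apply_moves(series="0 0 -0.025 0 0 -0.17 -1; 0 0 -0.025 0 0 -0.17 -1; 0 0 -0.025 0 0 -0.17 -1; 0 0 -0.025 0 0 -0.17 -1; 0 0 -0.025 0 0 -0.17 -1; 0 0 -0.025 0 0 -0.17 -1; 0.042 0.02 0 0 0 0 -1; 0.042 0.02 0 0 0 0 -1; 0.042 0.02 0 0 0 0 -1; 0.042 0.02 0 0 0 0 -1; 0.042 0.02 0 0 0 0 -1; 0.042 0.02 0 0 0 0 -1")

```text
time: 1.6
tool_pos: [0.3623, -0.3518, 0.381]
eef_rot: [-3.141, -0.0, 1.336]
ft_force: [0.4, -0.4, 0.1]
grip_width: 0.0854
finger_force: 0.0
```

```bash
cat >> h.py <<'E'
from scipy.spatial.transform import Rotation as Ro
def frame(ps,lean):   # tool rotation: y along probe x at yaw ps, leaning back to probe +y
    px=np.array([np.cos(ps),np.sin(ps),0]);py=np.array([-px[1],px[0],0]);z=-(np.sin(lean)*py+np.cos(lean)*np.array([0,0,1]))
    return np.c_[np.cross(px,z),px,z]
def delta(p,R=None,s=None):
    s=s or state();R0=Ro.from_euler("xyz",s["eef_rot"]).as_matrix()
    R=R0 if R is None else R
    print("turn",Ro.from_matrix(R0.T@R).as_rotvec(),"shift in present axes",R0.T@(np.array(p)-s["tool_pos"]),"in final axes",R.T@(np.array(p)-s["tool_pos"]))
E
python3 - <<'E'
from h import *
s=state();print(s["time"],s["qpos"],s["tool_pos"],s["eef_rot"]);c=calibration("wrist");print(c)
R0=Ro.from_euler("xyz",s["eef_rot"]).as_matrix();print("cam in tool",R0.T@(c["T"][:3,3]-s["tool_pos"]),R0.T@c["T"][:3,:3])
delta([.44,.22,.38])
print("block",plane("side",(294.5,168),.014),plane("scene",(157,280),.014))
E
```

```text
1.6 [-0.7707  0.1157  0.042   1.4976  0.      1.0353] [ 0.3623 -0.3518  0.381 ] [-3.1412 -0.0003  1.3356]
{'mtx': array([[324.7152,   0.    , 255.6471],
       [  0.    , 324.7152, 184.6582],
       [  0.    ,   0.    ,   1.    ]]), 'T': array([[ 0.9726, -0.22  , -0.0744,  0.3831],
       [-0.2323, -0.9215, -0.3112, -0.2717],
       [-0.0001,  0.3199, -0.9474,  0.5234],
       [ 0.    ,  0.    ,  0.    ,  1.    ]])}
cam in tool [ 0.0828  0.0015 -0.1424] [[ 0.0008 -0.9473 -0.3202]
 [ 1.      0.0006  0.0005]
 [-0.0003 -0.3202  0.9473]]
turn [0. 0. 0.] shift in present axes [ 0.5742 -0.0577  0.0012] in final axes [ 0.5742 -0.0577  0.0012]
block [ 0.4967 -0.3111  0.014 ] [ 0.512  -0.3123  0.014 ]
```

Call:
apply_moves(series="0.054 -0.005 0 0 0 0 -1; 0.054 -0.005 0 0 0 0 -1; 0.054 -0.005 0 0 0 0 -1; 0.054 -0.005 0 0 0 0 -1; 0.054 -0.005 0 0 0 0 -1; 0.054 -0.005 0 0 0 0 -1; 0.054 -0.005 0 0 0 0 -1; 0.054 -0.005 0 0 0 0 -1; 0.054 -0.005 0 0 0 0 -1; 0.054 -0.005 0 0 0 0 -1; 0.054 -0.005 0 0 0 0 -1; 0.03 -0.002 0 0 0 0 -1")

```text
time: 3.1
tool_pos: [0.4513, 0.2694, 0.3805]
eef_rot: [-3.141, 0.001, 1.338]
ft_force: [0.0, 0.1, -0.2]
grip_width: 0.0855
finger_force: 0.0
```

```bash
python3 - <<'E'
from h import *
import pickle
c=calibration("wrist");im=camera("wrist");pickle.dump((c,state()["tool_pos"]),open("w1.pkl","wb"));cv2.imwrite("pics/w1.png",im)
for lo,hi in(((0,150,80),(8,255,255)),((60,80,30),(95,255,255))): print(blobs(im,lo,hi,60))
E
```

```text
[(array([250.9,  89.1]), np.int32(554))]
[(array([378.8, 136.6]), np.int32(3492))]
```

View pics/w1.png

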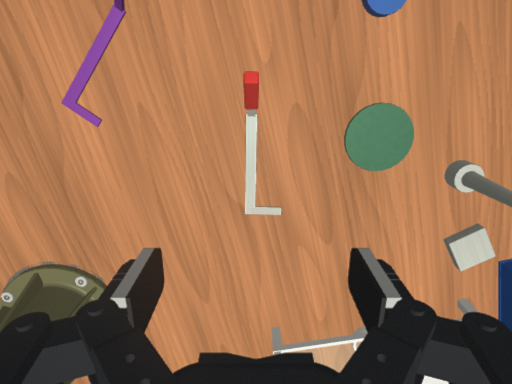

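The probe is upright in the image: red end at (251,90), blade running from about (251,115) to (250,212), foot end at (280,211). The pad is at (379,137).

```bash
python3 - <<'E'
from h import *
import pickle
c,tp=pickle.load(open("w1.pkl","rb"));im=cv2.imread("pics/w1.png")
P=lambda uv,z:plane("wrist",uv,z,c)
g=cv2.cvtColor(im,cv2.COLOR_BGR2HSV);m=(g[...,1]<70)&(g[...,2]>120);m[:105]=0;m[225:]=0;m[:,:238]=0;m[:,290:]=0
pts=[]
for r in range(125,200):
    x=np.where(m[r])[0]
    if len(x): pts.append(P((x.mean(),r),.005))
pts=np.array(pts)[:,:2];vx,vy,x0,y0=cv2.fitLine(pts.astype(np.float32),2,0,.01,.01).ravel()
d=np.array([vx,vy])*(1 if vy<0 else -1);psi=np.arctan2(d[0],-d[1]);print("psi",psi,len(pts))
ff=[]
for u in range(262,277):
    y=np.where(m[:,u])[0]; ff.append(P((u,y.mean()),.005)[:2])
ff=np.array(ff);e=ff[-1]-ff[0];print("foot ang",np.arctan2(e[1],e[0]))
# heel: foot mid line at 163 along
b=np.array([x0,y0]);t=(ff.mean(0)-b)@d;foot_on=b+d*t;heel=foot_on-d*.163
print("heel",heel,"grip",heel-d*.04,"red top-end",P((251,75),.083),"handle end pred",heel-d*.101*.574)
print("red centroid at .065",P((250.9,89.1),.065));print("pad",P((378.8,136.6),.008))
ps=psi;hd=np.array([*(-d*.5736),.8192]);hl=np.array([*heel,0])
R=frame(ps,np.deg2rad(35))
tcp=hl+hd*.051;print("tcp",tcp,"tcp calc via grip",np.array([*(heel-d*.04),.06])-hd*.019)
delta(tcp-R[:,2]*.09,R)
E
```

```text
psi -0.25630516 75
foot ang -0.23173142807048266
heel [0.4517 0.294 ] grip [0.4618 0.3327] red top-end [0.4658 0.3507 0.083 ] handle end pred [0.4663 0.3501]
red centroid at .065 [0.4612 0.3332 0.065 ]
pad [0.6411 0.2136 0.008 ]
tcp [0.4591 0.3223 0.0418] tcp calc via grip [0.459  0.3221 0.0444]
turn [ 0.0056 -0.6118  0.0247] shift in present axes [ 0.1022 -0.0026  0.2645] in final axes [ 0.2355 -0.0057  0.1578]
```

Call:
apply_moves(series="0 0 0 0 -0.153 0.005 -1; 0 0 0 0 -0.153 0.005 -1; 0 0 0 0 -0.153 0.005 -1; 0 0 0 0 -0.153 0.005 -1; 0.039 -0.001 0.026 0 0 0 -1; 0.039 -0.001 0.026 0 0 0 -1; 0.039 -0.001 0.026 0 0 0 -1; 0.039 -0.001 0.026 0 0 0 -1; 0.039 -0.001 0.026 0 0 0 -1; 0.039 -0.001 0.026 0 0 0 -1; 0 0 0 0 0 0 -1; 0 0 0 0 0 0 -1")

```text
time: 4.65
tool_pos: [0.473, 0.3663, 0.1204]
eef_rot: [3.134, 0.612, 1.313]
ft_force: [-0.0, -0.2, 2.0]
grip_width: 0.0856
finger_force: 0.0
```

```bash
python3 - <<'E'
from h import *
s=state();print(s["qpos"],s["tool_pos"],s["eef_rot"])
R=frame(-.25,np.deg2rad(35));delta([.459,.322,.0444],R)
E
```

```text
[ 0.8149  0.8601  0.4198  1.6801 -0.2848  2.7222] [0.473  0.3663 0.1204] [3.1341 0.6122 1.3127]
turn [ 0.0029  0.0014 -0.0066] shift in present axes [ 0.0057 -0.0029  0.0888] in final axes [ 0.0056 -0.0027  0.0888]
```

Call:
apply_moves(series="0.0057 -0.0029 0.014 0 0 0 -1; 0 0 0.025 0 0 0 -1; 0 0 0.025 0 0 0 -1; 0 0 0.02 0 0 0 -1; 0 0 0.005 0 0 0 -1; 0 0 0 0 0 0 -1; 0 0 0 0 0 0 1; 0 0 0 0 0 0 1; 0 0 0 0 0 0 1; 0 0 0 0 0 0 1; 0 0 0 0 0 0 1; 0 0 0 0 0 0 1")

```text
time: 6.15
tool_pos: [0.4588, 0.3225, 0.0432]
eef_rot: [3.134, 0.612, 1.313]
ft_force: [0.4, 1.8, 2.0]
grip_width: 0.0196
finger_force: 58.7
```

Call:
apply_moves(series="0 0 0 0 0 0 1; 0 0 0 0 0 0 1")

```text
time: 6.4
tool_pos: [0.4588, 0.3225, 0.0432]
eef_rot: [3.134, 0.612, 1.313]
ft_force: [-0.3, 1.3, 3.2]
grip_width: 0.0193
finger_force: 58.9
```

```bash
python3 - <<'E'
from h import *
s=state();print(s);delta(s["tool_pos"]+[0,0,.03])
c=camera("wrist");cv2.imwrite("pics/w2.png",c)
E
```

```text
{'time': 6.4, 'qpos': array([ 0.7872,  0.8354,  0.1876,  1.4651, -0.2988,  2.6973]), 'joint_vel': array([ 0.0003, -0.0016,  0.0014, -0.0016,  0.0001, -0.0017]), 'joint_torque': array([ -1.0022, -71.6068,  24.6451,   4.7709,  -1.3785,  -0.0016]), 'tool_pos': array([0.4588, 0.3225, 0.0432]), 'eef_rot': array([3.1344, 0.6116, 1.3128]), 'ft_force': array([-0.3001,  1.2763,  3.2087]), 'torque': array([ 0.5397,  0.073 , -0.2152]), 'finger_force': 58.88238608837128, 'grip_width': 0.019339662348720192}
turn [0. 0. 0.] shift in present axes [-0.0172  0.0002 -0.0246] in final axes [-0.0172  0.0002 -0.0246]
```

Call:
apply_moves(series="-0.0043 0 -0.0062 0 0 0 1; -0.0086 0 -0.0123 0 0 0 1; -0.0043 0 -0.0062 0 0 0 1; 0 0 0 -0.043 0 -0.0614 1; 0 0 0 -0.043 0 -0.0614 1; 0 0 0 -0.043 0 -0.0614 1; 0 0 0 -0.043 0 -0.0614 1; 0 0 0 0 0 0 1; 0 0 0 0 0 0 1")

```text
time: 7.58
tool_pos: [0.4589, 0.3226, 0.0735]
eef_rot: [3.135, 0.613, 1.612]
ft_force: [0.1, -0.7, -1.7]
grip_width: 0.0191
finger_force: 58.6
```

```bash
python3 - <<'E'
from h import *
s=state();print(s["qpos"],s["tool_pos"],s["eef_rot"],s["ft_force"],s["finger_force"])
R=frame(.05,np.deg2rad(35));delta([.459,.149,.063],R)
E
```

```text
[ 0.8519  0.727   0.0666  1.3776 -0.4131  2.4793] [0.4589 0.3226 0.0735] [3.1346 0.6133 1.6116] [ 0.064  -0.7202 -1.6897] 58.6353600025177
turn [ 0.0017  0.0025 -0.0075] shift in present axes [-0.1358 -0.0077  0.1083] in final axes [-0.136  -0.0085  0.108 ]
```

Call:
apply_moves(series="-0.012 -0.0007 0.009 0 0 0 1; -0.022 -0.0014 0.018 0 0 0 1; -0.022 -0.0014 0.018 0 0 0 1; -0.022 -0.0014 0.018 0 0 0 1; -0.022 -0.0014 0.018 0 0 0 1; -0.022 -0.0014 0.018 0 0 0 1; -0.012 -0.0007 0.009 0 0 0 1; 0 0 0 0 0 0 1; 0 0 0 0 0 0 1; 0 0 0 0 0 0 1")

```text
time: 8.82
tool_pos: [0.4586, 0.1516, 0.0619]
eef_rot: [3.134, 0.613, 1.614]
ft_force: [0.2, -0.7, -1.3]
grip_width: 0.0193
finger_force: 58.6
```

```bash
python3 - <<'E'
from h import *
s=state();print(s["time"],s["qpos"],s["tool_pos"],s["eef_rot"],s["ft_force"],s["grip_width"])
for n in("scene","side"): cv2.imwrite(f"pics/{n}1.png",camera(n))
a=cv2.imread("pics/scene1.png")[120:320,130:330];b=cv2.imread("pics/side1.png")[130:290,180:340]
k=lambda i:cv2.resize(i,(400,int(400*i.shape[0]/i.shape[1])),interpolation=cv2.INTER_CUBIC)
o=np.zeros((400,800,3),np.uint8);o[:,:400]=k(a);o[:400,400:]=k(b)[:400]if k(b).shape[0]==400 else 0
cv2.imwrite("pics/m1.png",o)
# predicted tip
R=Ro.from_euler("xyz",s["eef_rot"]).as_matrix();px=R[:,1];py=np.array([-px[1],px[0],0]);py/=np.linalg.norm(py)
h=s["tool_pos"]-.0294*py;h[2]-=.0432
for nm,p in(("tip",h+.027*px-.163*py+[0,0,.0025]),("footend",h+.054*px-.163*py),("corner",h-.009*px-.17*py)):print(nm,p,proj("scene",p),proj("side",p))
E
```

```text
8.825 [ 0.6515  0.5267 -0.3151  1.1053 -0.4962  2.2737] [0.4586 0.1516 0.0619] [3.1345 0.6131 1.6135] [ 0.1536 -0.6534 -1.3336] 0.01934378139601196
tip [ 0.4946 -0.0393  0.0214] [214.7028 220.1739] [287.1598 206.157 ]
footend [ 0.5216 -0.0381  0.019 ] [221.281  224.4772] [279.5483 206.203 ]
corner [ 0.459  -0.048   0.0187] [204.7704 216.9872] [297.3967 206.2693]
```

View pics/m1.png

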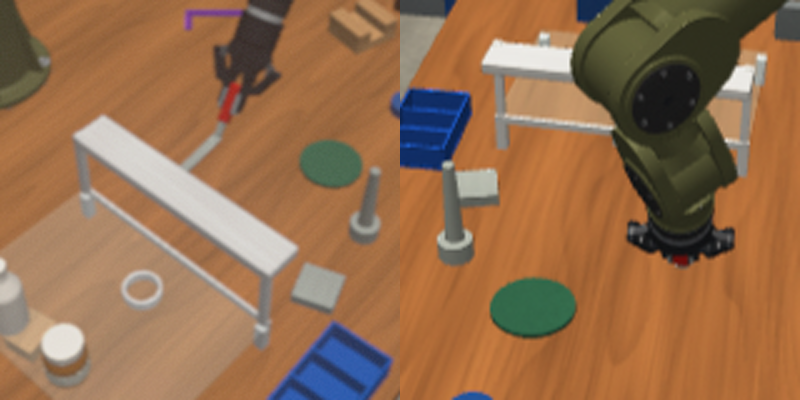

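The scene crop (left) shows the probe held hook-forward short of the bar, with the bangle still at crop (142,290). The arm blocks the side view.

```bash
python3 - <<'E'
from h import *
delta([.4586,.1516,.0475]);delta([.469-.0005,-.0505+.1011+.1010,.0619]);s=state();delta(s["tool_pos"]+[.0103,-.2021,0])
E
```

```text
turn [0. 0. 0.] shift in present axes [0.0085 0.0001 0.0116] in final axes [0.0085 0.0001 0.0116]
turn [0. 0. 0.] shift in present axes [-0.0001  0.0101  0.0001] in final axes [-0.0001  0.0101  0.0001]
turn [0. 0. 0.] shift in present axes [-0.1655  0.0008  0.1165] in final axes [-0.1655  0.0008  0.1165]
```

Call:
apply_moves(series="0.0042 0 0.0058 0 0 0 1; 0.0042 0 0.0058 0 0 0 1; -0.009 0 0.0063 0 0 0 1; -0.0165 0 0.0116 0 0 0 1; -0.0165 0 0.0116 0 0 0 1; -0.0165 0 0.0116 0 0 0 1; -0.0165 0 0.0116 0 0 0 1; -0.0165 0 0.0116 0 0 0 1; -0.0165 0 0.0116 0 0 0 1; -0.0165 0 0.0116 0 0 0 1; -0.0165 0 0.0116 0 0 0 1; 0 0 0 0 0 0 1")

```text
time: 10.42
tool_pos: [0.4654, -0.0235, 0.0481]
eef_rot: [3.135, 0.614, 1.61]
ft_force: [0.8, 1.0, -1.8]
grip_width: 0.0197
finger_force: 58.7
```

```bash
python3 - <<'E'
from h import *
s=state();print(s["time"],s["qpos"],s["tool_pos"],s["eef_rot"],s["ft_force"],s["grip_width"])
delta([.469,-.0505,.0467],frame(.05,np.deg2rad(35)))
im=camera("scene");cv2.imwrite("pics/m2.png",cv2.resize(im[150:330,130:300],None,fx=3.3,fy=3.3,interpolation=cv2.INTER_CUBIC))
E
```

```text
10.425 [ 0.351   0.3883 -0.5717  0.8164 -0.5826  1.9422] [ 0.4654 -0.0235  0.0481] [3.1351 0.6138 1.6102] [ 0.7659  0.9723 -1.7979] 0.019655208731111727
turn [ 0.0003  0.003  -0.0087] shift in present axes [-0.0214  0.0025  0.0168] in final axes [-0.0215  0.0023  0.0167]
```

View pics/m2.png

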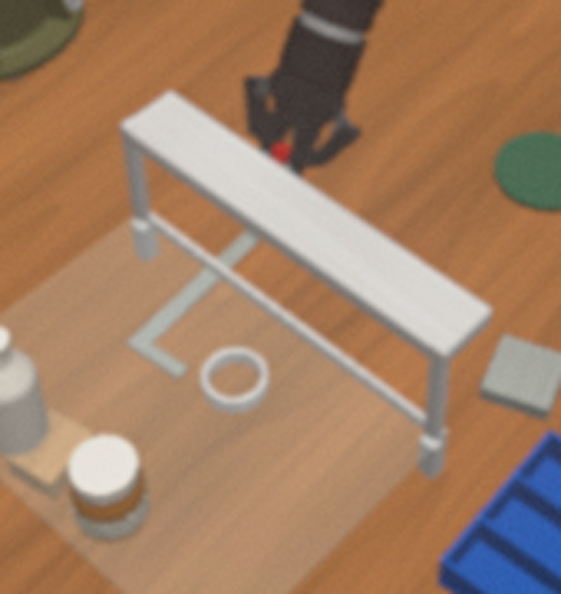

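The hook is under the shelf, with its blade left of the bangle: foot end at crop (180,370), bangle at (235,378), and the block further back. I'll go 27 mm deeper, then slide sideways behind the ring.

Call:
apply_moves(series="-0.0107 0.001 0.0083 0 0 0 1; -0.0107 0.001 0.0083 0 0 0 1; 0 0 0 0 0 0 1; 0 0.01 0 0 0 0 1; 0 0.014 0 0 0 0 1; 0 0.014 0 0 0 0 1; 0 0.01 0 0 0 0 1; 0 0.004 0 0 0 0 1; 0 0 0 0 0 0 1")

```text
time: 11.6
tool_pos: [0.5215, -0.046, 0.0467]
eef_rot: [3.135, 0.614, 1.613]
ft_force: [-0.7, 0.3, -1.5]
grip_width: 0.0191
finger_force: 58.7
```

```bash
python3 - <<'E'
from h import *
s=state();print(s["time"],s["qpos"],s["tool_pos"],s["eef_rot"],s["ft_force"],s["grip_width"])
R=Ro.from_euler("xyz",s["eef_rot"]).as_matrix();py=np.array([-R[1,1],R[0,1],0]);delta(s["tool_pos"]+.22*py)
im=camera("scene");cv2.imwrite("pics/m3.png",cv2.resize(im[210:330,130:280],None,fx=4,fy=4,interpolation=cv2.INTER_CUBIC))
E
```

```text
11.6 [ 0.2751  0.4461 -0.4763  0.8023 -0.5965  1.8488] [ 0.5215 -0.046   0.0467] [3.1355 0.6137 1.6133] [-0.687   0.2539 -1.5131] 0.01914931391900825
turn [0. 0. 0.] shift in present axes [ 0.1799  0.     -0.1267] in final axes [ 0.1799  0.     -0.1267]
```

View pics/m3.png

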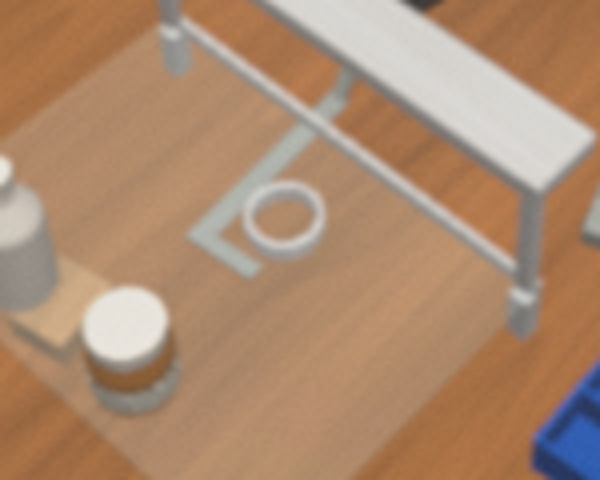

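The foot sits behind the bangle and the blade alongside it. Now I'll drag it out.

Call:
apply_moves(series="0.004 0 -0.0028 0 0 0 1; 0.006 0 -0.0042 0 0 0 1; 0.008 0 -0.0056 0 0 0 1; 0.0115 0 -0.0081 0 0 0 1; 0.0115 0 -0.0081 0 0 0 1; 0.0115 0 -0.0081 0 0 0 1; 0.0115 0 -0.0081 0 0 0 1; 0.0115 0 -0.0081 0 0 0 1; 0.0115 0 -0.0081 0 0 0 1; 0.0115 0 -0.0081 0 0 0 1; 0.0115 0 -0.0081 0 0 0 1; 0.0115 0 -0.0081 0 0 0 1")

```text
time: 13.15
tool_pos: [0.5146, 0.1033, 0.0468]
eef_rot: [3.135, 0.614, 1.613]
ft_force: [0.6, -0.7, -0.6]
grip_width: 0.0193
finger_force: 58.7
```

Call:
apply_moves(series="0.0115 0 -0.0081 0 0 0 1; 0.0115 0 -0.0081 0 0 0 1; 0.0115 0 -0.0081 0 0 0 1; 0.0115 0 -0.0081 0 0 0 1; 0.0115 0 -0.0081 0 0 0 1; 0.0115 0 -0.0081 0 0 0 1; 0.008 0 -0.0056 0 0 0 1; 0.004 0 -0.0028 0 0 0 1; 0 0 0 0 0 0 1")

```text
time: 14.28
tool_pos: [0.5101, 0.2017, 0.0466]
eef_rot: [3.135, 0.614, 1.613]
ft_force: [0.0, 0.1, -0.5]
grip_width: 0.0192
finger_force: 58.7
```

```bash
python3 - <<'E'
from h import *
s=state();print(s["time"],s["qpos"],s["tool_pos"],s["eef_rot"],s["ft_force"],s["grip_width"])
im=camera("scene");cv2.imwrite("pics/m4.png",cv2.resize(im[150:300,170:330],None,fx=4,fy=4,interpolation=cv2.INTER_CUBIC))
R=Ro.from_euler("xyz",s["eef_rot"]).as_matrix();px=R[:,1];py=np.array([-px[1],px[0],0]);delta(s["tool_pos"]-.006*py-.006*px)
E
```

```text
14.275 [ 0.665   0.6566 -0.1239  1.1743 -0.491   2.2885] [0.5101 0.2017 0.0466] [3.1351 0.6135 1.6134] [ 0.0216  0.1042 -0.5473] 0.01922447243391711
turn [0. 0. 0.] shift in present axes [-0.0046 -0.006   0.0033] in final axes [-0.0046 -0.006   0.0033]
```

View pics/m4.png

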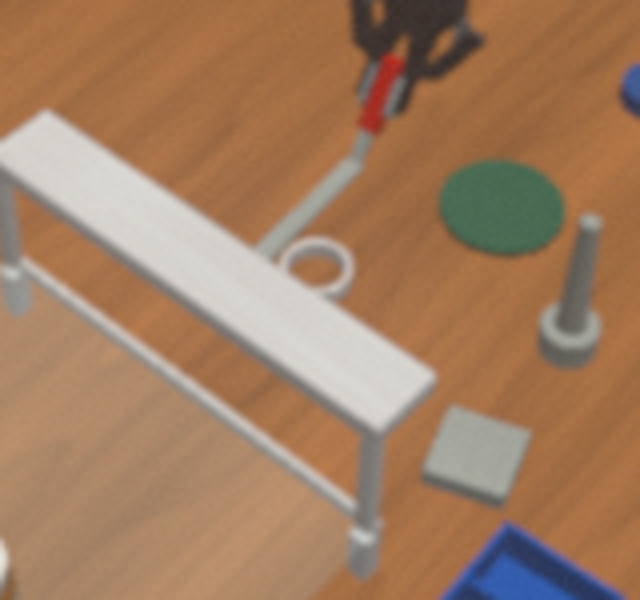

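The bangle is out on open bench at crop (317,268), about 170 mm clear of the shelf. Next I'll back the probe off, lift it and turn it back.

Call:
apply_moves(series="-0.0046 -0.006 0.0033 0 0 0 1; -0.0115 0 -0.0164 0 0 0 1; -0.0115 0 -0.0164 0 0 0 1; 0 0 0 0.043 0 0.0614 1; 0 0 0 0.043 0 0.0614 1; 0 0 0 0.043 0 0.0614 1; 0 0 0 0.043 0 0.0614 1; 0 0 0 0 0 0 1")

```text
time: 15.32
tool_pos: [0.5054, 0.1956, 0.088]
eef_rot: [3.133, 0.611, 1.312]
ft_force: [0.3, 1.2, -1.8]
grip_width: 0.0194
finger_force: 58.7
```

```bash
python3 - <<'E'
from h import *
s=state();print(s["tool_pos"],s["eef_rot"],s["ft_force"],s["grip_width"])
R=Ro.from_euler("xyz",[3.1344,.6116,1.3128]).as_matrix();delta([.4588,.3225,.0632],R)
print("bangle",plane("scene",(170+317/4-.4,150+268/4-.4),.009))
E
```

```text
[0.5054 0.1956 0.088 ] [3.1326 0.6106 1.3117] [ 0.3203  1.1776 -1.8384] 0.019362109837871566
turn [ 0.0012 -0.001  -0.0009] shift in present axes [ 0.1049 -0.0771 -0.0439] in final axes [ 0.1049 -0.0771 -0.0439]
bangle [0.5641 0.0521 0.009 ]
```

Call:
apply_moves(series="0.01 -0.0075 -0.0043 0 0 0 1; 0.021 -0.0155 -0.0088 0 0 0 1; 0.021 -0.0155 -0.0088 0 0 0 1; 0.021 -0.0155 -0.0088 0 0 0 1; 0.021 -0.0155 -0.0088 0 0 0 1; 0.0105 -0.0076 -0.0044 0 0 0 1; 0 0 0 0 0 0 1; 0 0 0 0 0 0 1")

```text
time: 16.32
tool_pos: [0.4577, 0.3214, 0.0623]
eef_rot: [3.134, 0.612, 1.312]
ft_force: [-1.3, -0.0, -1.4]
grip_width: 0.0194
finger_force: 58.8
```

```bash
python3 - <<'E'
from h import *
s=state();print(s["tool_pos"],s["eef_rot"],s["ft_force"],s["grip_width"])
R=Ro.from_euler("xyz",[3.1344,.6116,1.3128]).as_matrix();delta([.4588,.3225,.0434],R)
E
```

```text
[0.4577 0.3214 0.0623] [3.134  0.6124 1.3123] [-1.3358 -0.0249 -1.4348] 0.01936964277315383
turn [ 0.0001  0.0008 -0.0004] shift in present axes [0.0119 0.0007 0.0147] in final axes [0.0119 0.0007 0.0147]
```

Call:
apply_moves(series="0.004 0.0003 0.005 0 0 0 1; 0.004 0.0002 0.005 0 0 0 1; 0.0026 0.0002 0.003 0 0 0 1; 0.0012 0 0.0016 0 0 0 1; 0 0 0 0 0 0 1; 0 0 0 0 0 0 1")

```text
time: 17.08
tool_pos: [0.4586, 0.3232, 0.0435]
eef_rot: [3.134, 0.612, 1.313]
ft_force: [0.6, -0.8, -1.4]
grip_width: 0.0193
finger_force: 58.8
```

```bash
python3 - <<'E'
from h import *
s=state();print(s["tool_pos"],s["eef_rot"],s["ft_force"],s["grip_width"])
R=Ro.from_euler("xyz",[3.1344,.6116,1.3128]).as_matrix();delta([.4588,.3225,.0432],R)
E
```

```text
[0.4586 0.3232 0.0435] [3.1342 0.6117 1.3128] [ 0.5701 -0.761  -1.3569] 0.019294489995745085
turn [0.0002 0.0001 0.    ] shift in present axes [-0.0003  0.0004  0.0006] in final axes [-0.0003  0.0004  0.0006]
```

Call:
apply_moves(series="-0.0003 0.0004 0.0006 0 0 0 1; 0 0 0 0 0 0 -1; 0 0 0 0 0 0 -1; 0 0 0 0 0 0 -1; 0 0 0 0 0 0 -1; 0 0 0 0 0 0 -1; 0 0 -0.015 0 0 0 -1; 0 0 -0.03 0 0 0 -1; 0 0 -0.04 0 0 0 -1; 0 0 -0.04 0 0 0 -1; 0 0 -0.04 0 0 0 -1; 0 0 -0.03 0 0 0 -1")

```text
time: 18.58
tool_pos: [0.4861, 0.4324, 0.2053]
eef_rot: [3.133, 0.61, 1.313]
ft_force: [1.4, 1.2, -0.3]
grip_width: 0.0852
finger_force: 0.0
```

Call:
apply_moves(series="0 0 0 0 0.153 0 -1; 0 0 0 0 0.153 0 -1; 0 0 0 0 0.153 0 -1; 0 0 0 0 0.153 0 -1; 0 0 0 0 0 0 -1")

```text
time: 19.2
tool_pos: [0.4843, 0.4279, 0.204]
eef_rot: [3.136, 0.001, 1.315]
ft_force: [-0.1, -0.1, 0.3]
grip_width: 0.0857
finger_force: 0.0
```

```bash
python3 - <<'E'
from h import *
s=state();print(s["time"],s["qpos"],s["tool_pos"],s["eef_rot"],s["ft_force"],s["grip_width"])
# want camera over (.57,.1): TCP at that + .09*tool x
delta([.57,.24,.38],frame(-.0,0))
E
```

```text
19.2 [ 0.7265  0.4106  0.0284  1.1868 -0.0055  2.5532] [0.4843 0.4279 0.204 ] [3.136  0.0015 1.3148] [-0.0756 -0.1015  0.3296] 0.08568737102361064
turn [ 0.0053  0.0022 -0.2559] shift in present axes [-0.1604  0.1315 -0.1751] in final axes [-0.1879  0.0857 -0.176 ]
```

Call:
apply_moves(series="-0.0267 0.0219 -0.028 0 0 0 -1; -0.0267 0.0219 -0.028 0 0 0 -1; -0.0267 0.0219 -0.028 0 0 0 -1; -0.0267 0.0219 -0.028 0 0 0 -1; -0.0267 0.0219 -0.028 0 0 0 -1; -0.0267 0.0219 -0.028 0 0 0 -1; 0 0 0 0 0 0 -1; 0 0 0 0 0 0 -1")

```text
time: 20.2
tool_pos: [0.5724, 0.2444, 0.3712]
eef_rot: [3.137, 0.001, 1.318]
ft_force: [0.6, 1.0, -0.4]
grip_width: 0.0851
finger_force: 0.0
```

```bash
python3 - <<'E'
from h import *
import pickle
c=calibration("wrist");im=camera("wrist");s=state();pickle.dump((c,s["tool_pos"]),open("w3.pkl","wb"));cv2.imwrite("pics/w3.png",im)
print(s["time"],s["tool_pos"],s["eef_rot"],"guess",proj("wrist",[.564,.052,.009],c),proj("wrist",[.641,.2136,.008],c),"heel",proj("wrist",[.4517,.294,.005],c))
print(blobs(im,(60,80,30),(95,255,255),100),blobs(im,(0,150,80),(8,255,255),60))
E
```

```text
20.25 [0.5719 0.2445 0.3706] [3.1373 0.0013 1.3182] guess [276.5752 239.2261] [300.6149 138.9035] heel [169.713  119.0496]
[(array([301.1, 138.8]), np.int32(3550))] [(array([158. ,  94.5]), np.int32(698)), (array([467.1, 138.2]), np.int32(1219))]
```

View pics/w3.png

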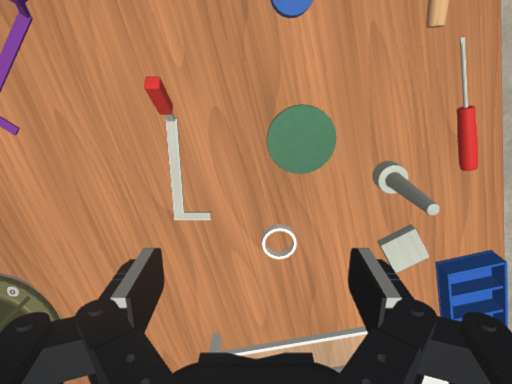

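The bangle is at about (279,242), the pad at (301,139), and the probe lies flat from (153,80) to (208,216). I'll measure the bangle and pad, and check the probe's pose.

```bash
python3 - <<'E'
from h import *
import pickle
c,tp=pickle.load(open("w3.pkl","rb"));im=cv2.imread("pics/w3.png")
P=lambda uv,z:plane("wrist",uv,z,c)
g=cv2.cvtColor(im,cv2.COLOR_BGR2HSV);mm=(g[...,1]<70)&(g[...,2]>120)
r=mm.copy();r[:215]=0;r[270:]=0;r[:,:250]=0;r[:,310:]=0
ct=max(cv2.findContours(r.astype(np.uint8),0,2)[0],key=cv2.contourArea);e=cv2.fitEllipse(ct);print(e,"bangle",P(e[0],.012),P(e[0],.018))
pad=P((301.1,138.8),.008);print("pad",pad)
m=mm.copy();m[:,:150]=0;m[:,215:]=0;m[225:]=0
pts=np.array([P((np.where(m[v])[0].mean(),v),.005)[:2] for v in range(130,203)])
vx,vy,x0,y0=cv2.fitLine(pts.astype(np.float32),2,0,.01,.01).ravel();d=np.array([vx,vy])*(1 if vy<0 else -1)
ff=np.array([P((u,np.where(m[:,u])[0].mean()),.005)[:2] for u in range(190,205)])
b=np.array([x0,y0]);print("psi",np.arctan2(d[0],-d[1]),"heel",b+d*((ff.mean(0)-b)@d)-d*.163)
B=P(e[0],.013);delta([B[0],B[1],.03])
E
```

```text
((278.68975830078125, 241.471923828125), (34.25819396972656, 34.76711654663086), 153.01364135742188) bangle [0.5667 0.0484 0.012 ] [0.5671 0.0518 0.018 ]
pad [0.6418 0.2136 0.008 ]
psi -0.25445876 heel [0.4538 0.2938]
turn [0. 0. 0.] shift in present axes [-0.1901  0.0424  0.3411] in final axes [-0.1901  0.0424  0.3411]
```

Call:
apply_moves(series="-0.0315 0.0071 0.036 0 0 0 -1; -0.0315 0.0071 0.036 0 0 0 -1; -0.0315 0.0071 0.036 0 0 0 -1; -0.0315 0.0071 0.036 0 0 0 -1; -0.0315 0.007 0.036 0 0 0 -1; -0.0315 0.007 0.036 0 0 0 -1; 0 0 0.04 0 0 0 -1; 0 0 0.03 0 0 0 -1; 0 0 0.02 0 0 0 -1; 0 0 0 0 0 0 -1; 0 0 0 0 0 0 -1")

```text
time: 21.62
tool_pos: [0.5675, 0.05, 0.0661]
eef_rot: [3.136, 0.0, 1.318]
ft_force: [0.1, -0.1, 0.7]
grip_width: 0.0858
finger_force: 0.0
```

```bash
python3 - <<'E'
from h import *
s=state();print(s["time"],s["tool_pos"],s["eef_rot"]);delta([.567,.050,.003])
E
```

```text
21.625 [0.5675 0.05   0.0661] [3.1358 0.0001 1.3181]
turn [0. 0. 0.] shift in present axes [-0.0001 -0.0009  0.0631] in final axes [-0.0001 -0.0009  0.0631]
```

Call:
apply_moves(series="0 -0.0009 0.02 0 0 0 -1; 0 0 0.02 0 0 0 -1; 0 0 0.015 0 0 0 -1; 0 0 0.008 0 0 0 -1; 0 0 0 0 0 0 -1; 0 0 0 0 0 0 0; 0 0 0 0 0 0 1; 0 0 0 0 0 0 1; 0 0 0 0 0 0 1; 0 0 0 0 0 0 1; 0 0 0 0 0 0 1; 0 0 0 0 0 0 1")

```text
time: 23.12
tool_pos: [0.5676, 0.0494, 0.0039]
eef_rot: [3.134, -0.001, 1.317]
ft_force: [-1.3, -0.7, 5.2]
grip_width: 0.0567
finger_force: 64.0
```

```bash
python3 - <<'E'
from h import *
s=state();print(s["time"],s["tool_pos"],s["eef_rot"],s["ft_force"],s["grip_width"],s["finger_force"]);delta([.5675,.05,.06]);delta([.6415,.2136,.06])
E
```

```text
23.125 [0.5676 0.0494 0.0039] [ 3.1342 -0.0006  1.3169] [-1.2975 -0.665   5.1984] 0.056671675572610734 64.02243526652455
turn [0. 0. 0.] shift in present axes [ 0.0006  0.0002 -0.0561] in final axes [ 0.0006  0.0002 -0.0561]
turn [0. 0. 0.] shift in present axes [ 0.1775  0.0307 -0.0557] in final axes [ 0.1775  0.0307 -0.0557]
```

The opening reads 56.7 mm rather than 60, so I'll look before lifting.

```bash
python3 - <<'E'
from h import *
im=camera("wrist");c=calibration("wrist");print(proj("wrist",state()["tool_pos"],c))
a=camera("scene");u,v=proj("scene",[.5675,.05,.01]).astype(int)
o=np.zeros((400,800,3),np.uint8);o[:,400:]=cv2.resize(a[v-40:v+40,u-40:u+40],(400,400),interpolation=cv2.INTER_CUBIC);o[:384,:400]=cv2.resize(im[184:384,150:358],(400,384),interpolation=cv2.INTER_CUBIC)
cv2.imwrite("pics/m5.png",o)
E
```

```text
[252.5336 250.7589]
```

View pics/m5.png

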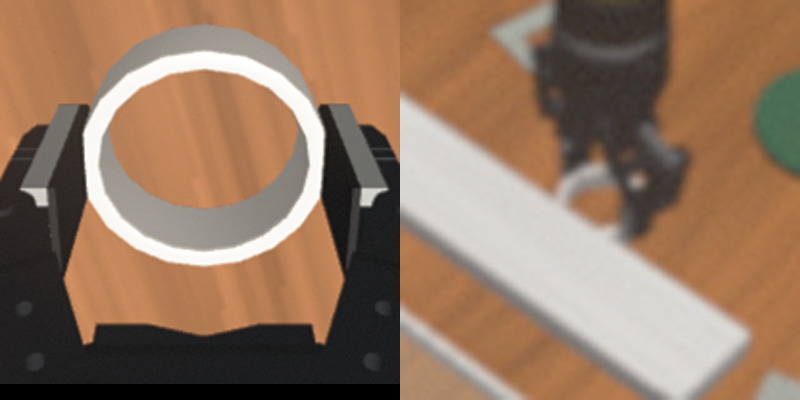

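The bangle is held across its diameter and level. Lift and carry.

```bash
python3 - <<'E'
from h import *
s=state();R0=Ro.from_euler("xyz",s["eef_rot"]).as_matrix()
p=plane("wrist",(256.6,266.3),.018);print(p,R0.T@(p-s["tool_pos"]))
d=p-s["tool_pos"];delta([.6415-d[0],.2136-d[1],s["tool_pos"][2]+.009])
E
```

```text
[0.5695 0.0491 0.018 ] [ 0.0001  0.002  -0.014 ]
turn [0. 0. 0.] shift in present axes [ 0.1773  0.0285 -0.0087] in final axes [ 0.1773  0.0285 -0.0087]
```

Call:
apply_moves(series="0 0 -0.008 0 0 0 1; 0 0 -0.02 0 0 0 1; 0 0 -0.02 0 0 0 1; 0 0 0 0 0 0 1")

```text
time: 23.72
tool_pos: [0.5683, 0.0496, 0.0527]
eef_rot: [3.132, -0.001, 1.317]
ft_force: [0.1, -0.2, -1.1]
grip_width: 0.0564
finger_force: 63.8
```

Call:
apply_moves(series="0.012 0.002 0 0 0 0 1; 0.0255 0.0042 0 0 0 0 1; 0.0255 0.0042 0 0 0 0 1; 0.0255 0.0042 0 0 0 0 1; 0.0255 0.0042 0 0 0 0 1; 0.0255 0.0042 0 0 0 0 1; 0.0255 0.0042 0 0 0 0 1; 0.012 0.002 0 0 0 0 1; 0 0 0 0 0 0 1; 0 0 0 0 0 0 1")

```text
time: 24.98
tool_pos: [0.6387, 0.2128, 0.0505]
eef_rot: [3.136, 0.001, 1.317]
ft_force: [-0.4, -0.4, -0.3]
grip_width: 0.0564
finger_force: 63.8
```

```bash
python3 - <<'E'
from h import *
s=state();print(s["tool_pos"],s["eef_rot"],s["grip_width"]);delta([.6408,.2136,.0135])
E
```

```text
[0.6387 0.2128 0.0505] [3.1364 0.0009 1.3167] 0.05644067695492861
turn [0. 0. 0.] shift in present axes [0.0013 0.0017 0.037 ] in final axes [0.0013 0.0017 0.037 ]
```

Call:
apply_moves(series="0.0013 0.0017 0.012 0 0 0 1; 0 0 0.013 0 0 0 1; 0 0 0.008 0 0 0 1; 0 0 0.003 0 0 0 1; 0 0 0 0 0 0 1; 0 0 0 0 0 0 1")

```text
time: 25.72
tool_pos: [0.6418, 0.2143, 0.0153]
eef_rot: [3.135, -0.0, 1.317]
ft_force: [0.7, -1.1, -0.6]
grip_width: 0.0562
finger_force: 63.8
```

Call:
apply_moves(series="-0.0005 -0.0005 0.0015 0 0 0 1; 0 0 0.001 0 0 0 1; 0 0 0.0005 0 0 0 1; 0 0 0 0 0 0 1")

```text
time: 26.22
tool_pos: [0.6408, 0.2139, 0.012]
eef_rot: [3.136, -0.0, 1.317]
ft_force: [-1.0, 0.0, 0.2]
grip_width: 0.0571
finger_force: 63.9
```

Release and rise. Then I'll check the placement.

Call:
apply_moves(series="0 0 0 0 0 0 0.2; 0 0 0 0 0 0 -0.4; 0 0 0 0 0 0 -1; 0 0 0 0 0 0 -1; 0 0 0 0 0 0 -1; 0 0 -0.01 0 0 0 -1; 0 0 -0.03 0 0 0 -1; 0 0 -0.04 0 0 0 -1; 0 0 -0.05 0 0 0 -1; 0 0 -0.05 0 0 0 -1; 0 0 -0.05 0 0 0 -1; 0 0 0 0 0 0 -1")

```text
time: 27.72
tool_pos: [0.6421, 0.2151, 0.2483]
eef_rot: [3.128, -0.005, 1.317]
ft_force: [0.0, -0.1, 1.0]
grip_width: 0.0854
finger_force: 0.0
```

```bash
python3 - <<'E'
from h import *
c=calibration("wrist");im=camera("wrist");cv2.imwrite("pics/w4.png",im);print(state()["time"],state()["tool_pos"])
g=cv2.cvtColor(im,cv2.COLOR_BGR2HSV);u,v=proj("wrist",[.641,.2136,.02],c).astype(int);print(u,v)
m=((g[...,1]<70)&(g[...,2]>120)).astype(np.uint8);k=np.zeros_like(m);k[max(0,v-60):v+60,max(0,u-60):u+60]=1
f=lambda m:cv2.fitEllipse(max(cv2.findContours(m,0,2)[0],key=cv2.contourArea))
e=f(m*k);print(e,plane("wrist",e[0],.023,c))
gm=cv2.inRange(g,(60,80,30),(95,255,255));hull=cv2.convexHull(np.argwhere(gm[:, :])[:,::-1].astype(np.float32));E2=cv2.fitEllipse(hull);print(E2,plane("wrist",E2[0],.008,c))
sc=camera("scene");cv2.imwrite("pics/sc9.png",sc);o=np.hstack([im,sc]);cv2.imwrite("pics/f.png",cv2.resize(o,(800,300),interpolation=cv2.INTER_AREA))
E
```

```text
27.775 [0.6409 0.2147 0.2452]
250 152
((252.05224609375, 153.87026977539062), (52.060550689697266, 53.19960021972656), 0.5534743070602417) [0.6421 0.2124 0.023 ]
((251.69729614257812, 149.76791381835938), (86.7853012084961, 88.34508514404297), 87.31720733642578) [0.6421 0.214  0.008 ]
```

View pics/f.png

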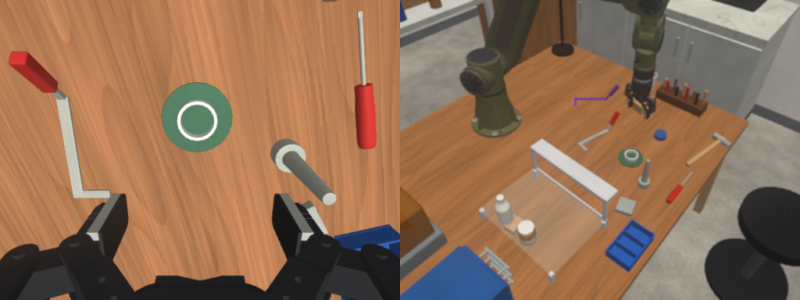

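The bangle lies flat and concentric on the pad to within about 2 mm, the probe is back in place, and the rest of the scene looks undisturbed.

```bash
python3 -c "from bench import *; print(sign_off())"
```

```text
the job is handed in; nothing more can be done
None
```

The job is handed in at about 28 s of the 66 s allowed: the bangle was dragged out with the probe and lies flat within about 2 mm of the pad's centre, the probe is back flat within about 2 mm of where it was and turned as before, and I saw no contact with the shelf or light bar.

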